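# Set up the hide-glue pot on the repair bench

### The job

Set up the glue pot: stand the steel water can in the round well of the grey warmer, then lay the ring with the larger hole flat and centred on the can's rim, then lower the glass jar through the ring until it stands on the bottom of the can, and last put the lid on the jar with its plug in the mouth. Do it in that order, keep the glass jar upright, and leave the ring with the small hole, the tape roll, the yellow bottle and the tumbler where they are.

Things in the scene. Friction and masses are not known exactly. Their poses are not given: they have to be found in the camera images.
- warmer_well (a point): Electric glue warmer, fixed to the bench: round grey body 124 mm across and 67 mm high with a black dial box on one side (reaching 70 mm from the axis, 46 mm high, its dial to 79 mm) and an open round well in its top, 84 mm across and 32 mm deep. The point is the centre of the well's floor, 35 mm above the bench; z is up.
- can_mid (a point): Loose plain steel water can, open at the top, standing upright: 64 mm across, 70 mm high, wall 2.5 mm, floor 3 mm thick, about 0.14 kg. The point is on its axis, half-way up (35 mm above its underside); z is up its axis. In the well it stands 38 mm proud of the warmer.
- ring_mid (a point): Loose flat aluminium bath ring lying on the bench, the one with the LARGER hole: 78 mm across, hole 54 mm, so its band is 12 mm wide; 8 mm thick, about 55 g. The point is the centre of the hole, half-way up (4 mm above its underside); z is its axis. The band can be pinched across, one finger in the hole and one outside. It lies loose on the can's rim.
- jar_mid (a point): Loose straight-sided amber glass jar with a blank paper label, open at the top, standing upright: 46 mm across, 115 mm high, wall 3 mm, mouth 40 mm across, about 0.16 kg. The point is on its axis, half-way up (57.5 mm above its underside); z is up its axis. Standing in the can, its mouth is 40 mm above the ring's upper face.
- lid_knob (a point): Loose lid of the jar, standing on its plug: steel plug 30 mm across and 6 mm high, above it a steel plate 52 mm across and 4 mm thick, above it a black knob 18 mm across and 24 mm high; 34 mm high in all, about 60 g. The point is the middle of the knob, 22 mm above the plug's underside; z is up. On the jar the plate rests on the jar's rim with the plug inside.
- small_ring_mid (a point): Bystander: loose flat aluminium bath ring, 78 mm across and 8 mm thick as the other, but with a SMALL hole of 34 mm, which the jar does not pass. Point: centre of the hole, 4 mm above its underside. Not to be moved.
- tape_mid (a point): Bystander: loose cream roll of masking tape lying flat, 104 mm across, hole 76 mm, 24 mm high. Point: its centre, half-way up. Not to be moved.
- glue_bottle_mid (a point): Bystander: loose yellow glue bottle with a black cap, 52 mm across, 124 mm high, standing at the robot's right. Point: on its axis, 55 mm above the bench. Not to be moved.
- tumbler_mid (a point): Bystander: loose teal drinking tumbler with a side handle, 94 mm across (handle to 93 mm from the axis), 235 mm high, standing at the robot's left. Point: on its axis, 115 mm above the bench. Not to be moved.
There are look-alikes about, which are no part of the job. What is shaped like the part that bears jar_mid but green or pink is not meant. What is shaped like the part that bears lid_knob but turquoise is not meant.

How it is judged:
By the outcome, as a careful person would: the job done as asked, in the order asked, and still so for the second after the job is handed in, with the robot touching nothing.
It also fails if it takes over 120 s, if anything falls off the work surface, if the arm or the gripper's body presses on something with over 40 N, if the wrist force passes 120 N, or if a joint passes its speed limit or range.

### The arm

A 6-joint arm with a two-finger parallel gripper is mounted at the origin on the work surface. World frame = base frame: x ahead of the robot, y to its left, z up, the work surface at z = 0. Lengths are in m, angles in degrees, forces in N, time in s.
With the tool pointing down it reaches from about 0.375 to 0.9 m from the base axis. Payload 3.1 kg.
Tool frame: the origin (TCP) lies at the very end of the fingers, on their centre line; the grasp point (between the pads) lies behind it (bot.grip_depth is the z of the grasp point in the tool frame, in m); z points along the fingers, y is the direction in which the jaws open and shut (so a half turn about z gives the same grasp; the last joint's range is limited). The gripper opens to 87 mm and grips with 3 to 60 N. Pads are 19 mm wide; open, the fingers measure 117 mm over their backs; the gripper's body (75 mm by 190 mm) begins 51 mm behind the grasp point.
Start: joints at [62.08, 30.224, 82.088, -0, 67.689, -10.227], TCP at [0.19, 0.595, 0.223] pointing down, gripper open.
Joint ranges: [-176.69, 176.69], [-43.24, 126.21], [12.49, 139.97], [-82, 262], [0, 151.66], [-163.58, 163.58]. Speed limits (degrees/s): [159.86, 159.86, 180, 180, 180, 180].

### API

Orientations are given as a 3x3 rotation matrix whose columns are the frame's x, y, z axes.
In Python, from rig import bot, vision gives the robot as it stands. The module is installed in compiled form; this text tells all that it offers.
- The arm moves only by the shell command python3 -m jog 'ROWS'. ROWS is JSON, a list of rows, each a list of 3 entries, a list of its own where there are three numbers: the shift along the tool's x, y, z in mm, then the turn, a rotation vector about the tool's x, y, z in degrees, then the closure, from 0 (fully open) to 1 (shut). In form: [[[dx, dy, dz], [wx, wy, wz], fingers], ...]. A call has 1 to 12 rows; each row is the pose to reach, as a shift and turn from the pose commanded when the call began, along the tool's axes at that moment; what a row does not reach only later rows make up. A row lasts 1/12 s, in which the tool goes at most 41.7 mm and 7.16 degrees, less where a joint would pass 70% of its speed; a pose out of reach is approached as far as the arm can. A call with a gripper value outside its range is refused whole. The fingers move at their own pace and stop on an object; the grip force is fixed at half the most. Time passes only in rows, so rows that repeat a pose let the fingers close. It gives the time, the measured TCP pose, the force and the opening at its end, in the units of the state.
- bot.read_state(): the state, without advancing time (a new reading comes with each control period).
- vision.capture(name): name is "scene" or "top" or "wrist"; returns the picture (480x640x3 uint8, red, green, blue); there is no depth.
- vision.camera_info(name): a dict with "intrinsics" (3x3 intrinsics, pixels), "camera_from_world" (4x4, takes a point from world to camera coordinates); the wrist camera has in their place "mount" (4x4, takes a point from camera to tool coordinates, whose origin is the TCP and whose axes are the flange's). Camera axes: x right, y up, looking along -z (the intrinsics and any distortion apply to the point x, -y, -z); pixel columns grow to the right and rows downward; lengths in m; the calibration is good to about 2 mm. The wrist camera is an equidistant fisheye: a pixel r from the principal point sees the ray r / f radians off the axis. A picture is of the moment at which its call begins: read the wrist's pose just before it. camera_info takes no time and is no camera call.
- bot.hand_in(): hands the job in, once; it reports no verdict.
The state is a dict: "time_s": time; "joint_positions": joint angles; "qvel": joint speeds; "tau": joint torques, N m; "position": TCP position; "tcp_rot": TCP orientation; "force": force on the tool from outside, world axes, zero at the start; "moment": the same for the moment, N m; "opening": opening from 0.0 (shut) to 1.0 (fully open).
Only numpy, scipy, OpenCV 4.12 (cv2) and the standard library are available. Lean on these libraries where they do the work, as an engineer would, in place of code of your own. Each camera call takes 0.05 s, during which the arm holds its last target. There are 200 camera calls.

## Working session

There is one attempt and no reset: what is moved stays moved. The work goes in short steps, Python scripts to look and compute and a shell command to move; the robot and the scene stay as the last step left them, time stands still between calls to the robot, and variables do not carry over. Pictures are saved under pics/ and viewed, about 12 in all and at most 16, crops included, and the job is handed in when it is done.

```bash
mkdir -p pics; python3 - <<'E'
from rig import bot, vision
import cv2
s=bot.read_state();print({k:s[k] for k in("time_s","position","tcp_rot","opening")},bot.grip_depth)
for n in("scene","top","wrist"):
    cv2.imwrite(f"pics/{n}0.png",vision.capture(n)[:,:,::-1])
    print(n,vision.camera_info(n))
E
```

```text
{'time_s': 0.0, 'position': array([0.18956151, 0.59478033, 0.22158207]), 'tcp_rot': array([[-9.52708894e-01,  3.03882866e-01, -9.82971000e-04],
       [ 3.03884252e-01,  9.52707020e-01, -1.92241267e-03],
       [ 3.52295099e-04, -2.13020906e-03, -9.99997669e-01]]), 'opening': 0.9976583973939853} -0.0187
scene {'intrinsics': array([[538.10597216,   0.        , 317.07542964],
       [  0.        , 538.10597216, 231.71336112],
       [  0.        ,   0.        ,   1.        ]]), 'camera_from_world': array([[ 0.51496854,  0.8571173 ,  0.01254317, -0.3142357 ],
       [-0.62076355,  0.36279296,  0.69500639,  0.2744125 ],
       [ 0.59115143, -0.36569277,  0.71889414, -1.76547083],
       [ 0.        ,  0.        ,  0.        ,  1.        ]])}
top {'intrinsics': array([[521.58590247,   0.        , 321.83067895],
       [  0.        , 521.58590247, 235.7335203 ],
       [  0.        ,   0.        ,   1.        ]]), 'camera_from_world': array([[-0.02942904, -0.99955514, -0.00484307,  0.02290593],
       [ 0.99778231, -0.02966555,  0.05958546, -0.57454581],
       [-0.05970262, -0.00307878,  0.99821146, -1.60017358],
       [ 0.        ,  0.        ,  0.        ,  1.        ]])}
wrist {'intrinsics': array([[371.64829954,   0.        , 315.03602562],
       [  0.        , 371.64829954, 241.00971841],
       [  0.        ,   0.        ,   1.        ]]), 'mount': array([[-1.32033733e-03,  9.69743200e-01,  2.44123705e-01,
         6.59579777e-02],
       [ 9.99999087e-01,  1.35020053e-03,  4.50113741e-05,
         5.76231633e-04],
       [-2.85966483e-04,  2.44123542e-01, -9.69744097e-01,
        -1.61983244e-01],
       [ 0.00000000e+00,  0.00000000e+00,  0.00000000e+00,
         1.00000000e+00]])}
```

View pics/top0.png

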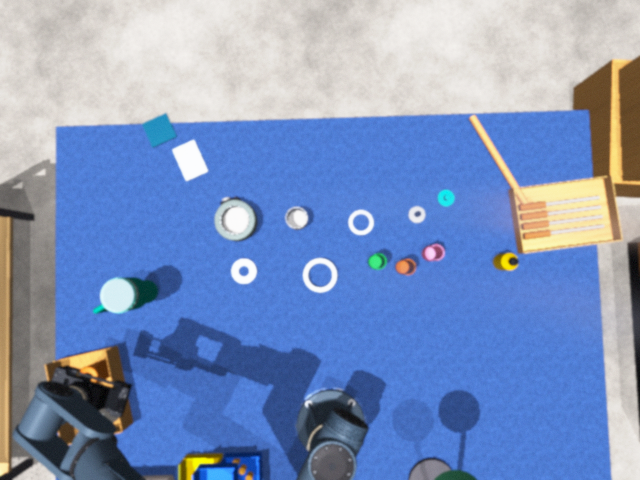

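View pics/scene0.png

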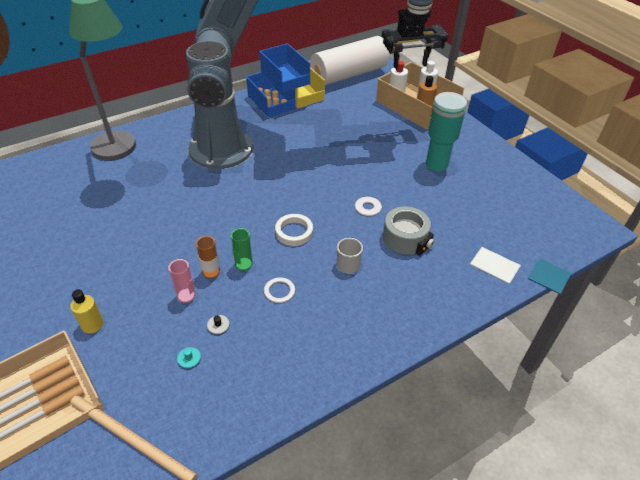

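The top view shows the warmer at (235,219), can (297,217), large-hole ring (361,222), amber jar (405,266) and lid (417,214). The small-hole ring is at (244,271) and the tape at (320,275). The scene view agrees. Next I'll enlarge the top view.

```bash
python3 - <<'E'
import cv2
a=cv2.imread("pics/top0.png")[180:300,210:440]
cv2.imwrite("pics/top0c.png",cv2.resize(a,None,fx=3.4,fy=3.4,interpolation=cv2.INTER_CUBIC))
E
cat > h.py <<'E'
import numpy as np, cv2
from rig import bot, vision
def ray(n,px,pose=None):
    i=vision.camera_info(n);K=i["intrinsics"]
    u=(px[0]-K[0,2])/K[0,0];v=(px[1]-K[1,2])/K[1,1]
    if n!="wrist":
        M=np.linalg.inv(i["camera_from_world"]); d=np.array([u,-v,-1])
    else:
        r=np.hypot(u,v); d=np.array([np.sin(r)*u/r,-np.sin(r)*v/r,-np.cos(r)])
        T=np.eye(4);T[:3,:3]=pose[1];T[:3,3]=pose[0];M=T@i["mount"]
    return M[:3,3],M[:3,:3]@d
def at_z(n,px,z,pose=None):
    o,d=ray(n,px,pose); return o+d*(z-o[2])/d[2]
def to_wrist(p,pose):
    i=vision.camera_info("wrist");K=i["intrinsics"]
    T=np.eye(4);T[:3,:3]=pose[1];T[:3,3]=pose[0]
    c=np.linalg.inv(T@i["mount"])@np.append(p,1); x,y,z=c[0],-c[1],-c[2]
    r=np.hypot(x,y);t=np.arctan2(r,z); return np.array([K[0,0]*t*x/r+K[0,2],K[0,0]*t*y/r+K[1,2]])
def go(x,y,z,yaw=None):
    """tool-axes shift (mm) and turn (deg) to TCP at x,y,z, pointing down, jaw (tool y) at yaw deg in world"""
    s=bot.read_state();R=s["tcp_rot"];d=R.T@(np.array([x,y,z])-s["position"])*1000
    cur=np.degrees(np.arctan2(R[1,1],R[0,1]))
    w=None
    if yaw is not None:
        a=np.radians(yaw);Y=np.array([np.cos(a),np.sin(a),0]);Z=np.array([0,0,-1.]);X=np.cross(Y,Z)
        w=np.degrees(cv2.Rodrigues(R.T@np.c_[X,Y,Z])[0].ravel()).round(1)
    print("shift",d.round(1),"turn",w,"now",s["position"].round(4),"yaw",cur.round(1))
def snap(name,cam="wrist"):
    s=bot.read_state();im=vision.capture(cam);cv2.imwrite(f"pics/{name}.png",im[:,:,::-1])
    np.savez(f"pics/{name}.npz",p=s["position"],R=s["tcp_rot"]);return (s["position"],s["tcp_rot"])
def load(name):
    d=np.load(f"pics/{name}.npz");return d["p"],d["R"]
E
python3 - <<'E'
from h import *
for n,px,z in [("warmer",(235,219),.067),("can",(297,217),.07),("ring",(361,222),.008),("jar",(405,266),.115),("lid",(417,214),.034),("small",(244,271),.008),("tape",(320,275),.024)]:
    print(n,at_z("top",px,z).round(4))
go(.57,.17,.25,90)
E
```

```text
warmer [0.6303 0.2658 0.067 ]
can [0.6304 0.0787 0.07  ]
ring [ 0.6148 -0.1176  0.008 ]
jar [ 0.474 -0.233  0.115]
lid [ 0.6322 -0.2885  0.034 ]
small [0.4729 0.251  0.008 ]
tape [0.4539 0.0151 0.024 ]
shift [-491.5 -289.3  -27.8] turn [ -0.1  -0.  -17.7] now [0.1897 0.5949 0.2218] yaw 72.3
```

View pics/top0c.png

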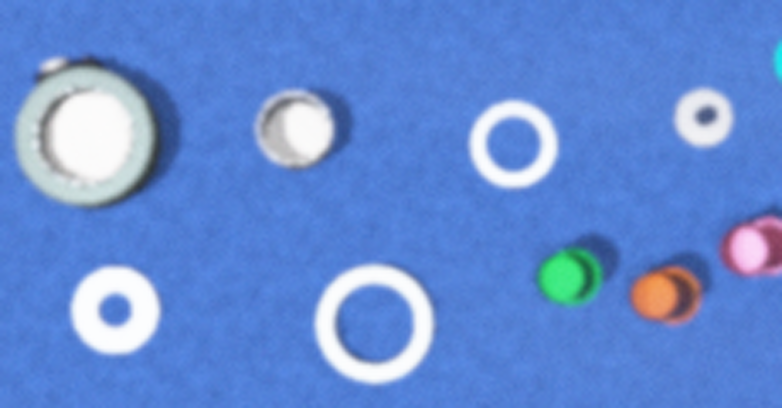

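Large circles in the crop: warmer rim (86,136), can rim (295,128), ring (513,144), jar mouth about (675,296) and lid knob (706,115). I'll raise the arm first because the tumbler is nearby, then cross over to the can.

```bash
python3 -m jog '[[[0,0,-40],[0,0,0],0],[[0,0,-80],[0,0,0],0],[[0,0,-120],[0,0,0],0],[[0,0,-120],[0,0,0],0]]'
python3 - <<'E'
from h import *
for n,c,z in [("warmer",(86,136),.067),("can",(295,128),.07),("ring",(513,144),.008),("jar",(675,296),.115),("lid",(706,115),.034)]:
    print(n,at_z("top",(c[0]/3.4+209.65,c[1]/3.4+179.65),z).round(4))
print("tumbler",at_z("top",(119,291),.235))
go(.63,.08,.23,90)
E
```

```text
time_s: 0.48
position: [0.1918, 0.5994, 0.3519]
tcp_rot: [[-0.953, 0.304, 0.008], [0.304, 0.953, 0.015], [-0.003, 0.017, -1.0]]
force: [0.3, 1.1, 0.7]
opening: 1.003
warmer [0.6283 0.266  0.067 ]
can [0.6296 0.0805 0.07  ]
ring [ 0.6149 -0.1161  0.008 ]
jar [ 0.4717 -0.2421  0.115 ]
lid [ 0.6338 -0.2895  0.034 ]
tumbler [0.43024652 0.55104247 0.235     ]
shift [-574.9 -363.8  117.4] turn [  0.9   0.3 -17.7] now [0.1918 0.5994 0.3519] yaw 72.3
```

```bash
python3 -m jog '[[[-340,-220,0],[0,0,-17.7],0],[[-340,-220,0],[0,0,-17.7],0],[[-340,-220,0],[0,0,-17.7],0],[[-340,-220,0],[0,0,-17.7],0],[[-340,-220,0],[0,0,-17.7],0],[[-340,-220,0],[0,0,-17.7],0],[[-340,-220,0],[0,0,-17.7],0],[[-340,-220,0],[0,0,-17.7],0],[[-340,-220,0],[0,0,-17.7],0],[[-340,-220,0],[0,0,-17.7],0],[[-340,-220,0],[0,0,-17.7],0],[[-340,-220,0],[0,0,-17.7],0]]'
python3 -c "
from h import *
go(.63,.08,.23,90)"
```

```text
time_s: 1.48
position: [0.4478, 0.2811, 0.342]
tcp_rot: [[-1.0, 0.004, -0.001], [0.004, 1.0, 0.0], [0.001, 0.0, -1.0]]
force: [-0.4, 1.4, -0.2]
opening: 1.0
shift [-183.1 -200.4  111.8] turn [ 0.  -0.1 -0.2] now [0.4478 0.2811 0.342 ] yaw 89.8
```

```bash
python3 -m jog '[[[-183,-200,112],[0,0,0],0],[[-183,-200,112],[0,0,0],0],[[-183,-200,112],[0,0,0],0],[[-183,-200,112],[0,0,0],0],[[-183,-200,112],[0,0,0],0],[[-183,-200,112],[0,0,0],0],[[-183,-200,112],[0,0,0],0],[[-183,-200,112],[0,0,0],0],[[-183,-200,112],[0,0,0],0],[[-183,-200,112],[0,0,0],0],[[-183,-200,112],[0,0,0],0],[[-183,-200,112],[0,0,0],0]]'
python3 -c "
from h import *
p=snap('w1')
for n,q in dict(warmer=(.628,.266,.067),can=(.63,.08,.07),ring=(.615,-.116,.008)).items(): print(n,to_wrist(q,p).round(1))"
```

```text
time_s: 2.48
position: [0.6292, 0.0846, 0.2316]
tcp_rot: [[-1.0, -0.003, 0.001], [-0.003, 1.0, 0.0], [-0.001, 0.0, -1.0]]
force: [-0.0, -0.3, 0.0]
opening: 0.997
warmer [500.1 223.5]
can [309.3 224.6]
ring [137.3 201.6]
```

View pics/w1.png

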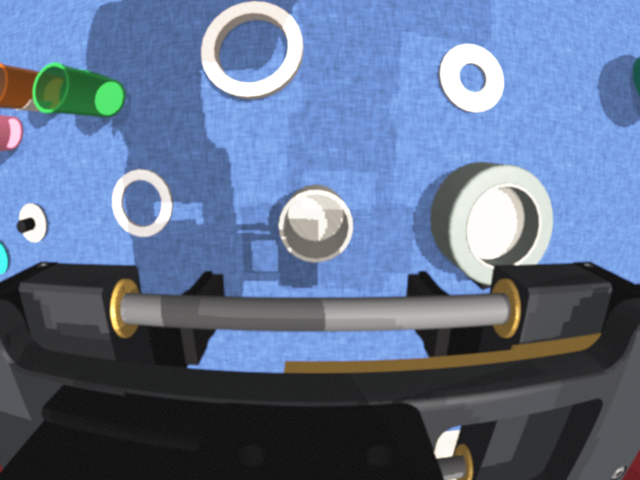

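The wrist view shows the can rim at about (316,224), the warmer rim at (494,224) and the ring at (142,203). I'll fit the contours in code to refine these.

```bash
python3 - <<'E'
from h import *
p=load('w1');im=cv2.imread("pics/w1.png")
for n,px,z in [("can",(316,224),.07),("warmer",(498,222),.067),("ring",(142,203),.006)]: print(n,at_z("wrist",px,z,p).round(4))
a=cv2.resize(im[150:300,260:380],None,fx=4,fy=4,interpolation=3)
b=cv2.resize(im[150:300,420:560],None,fx=4,fy=4,interpolation=3)[:,:]
c=np.hstack([a,b])[:, :];
cv2.imwrite("pics/w1c.png",cv2.resize(c,None,fx=.75,fy=.75))
t=cv2.imread("pics/top0.png")
for nm,I,cent in [("wr",im,[(316,224),(142,203),(495,224)]),("top",t,[(297,217),(361,222),(235,219)])]:
    hsv=cv2.cvtColor(I,cv2.COLOR_BGR2HSV);m=(hsv[:,:,1]<70).astype(np.uint8)*255
    cs,_=cv2.findContours(m,cv2.RETR_EXTERNAL,cv2.CHAIN_APPROX_NONE)
    for q in cent:
        for k in cs:
            if len(k)>30 and cv2.pointPolygonTest(k,q,False)>0: print(nm,q,cv2.fitEllipse(k),cv2.boundingRect(k))
E
```

```text
can [0.6295 0.0859 0.07  ]
warmer [0.6265 0.2634 0.067 ]
ring [ 0.6171 -0.111   0.006 ]
wr (316, 224) ((315.2385559082031, 224.06842041015625), (73.8038330078125, 76.66637420654297), 3.068024158477783) (278, 185, 76, 78)
wr (142, 203) ((141.88104248046875, 202.51983642578125), (60.497135162353516, 68.45854187011719), 170.66343688964844) (112, 168, 61, 70)
wr (495, 224) ((328.77386474609375, 362.23199462890625), (304.7740173339844, 662.9368896484375), 85.1745376586914) (0, 163, 640, 317)
top (297, 217) ((296.3901672363281, 217.569580078125), (21.52362060546875, 22.07219696044922), 110.91403198242188) (285, 207, 23, 22)
top (361, 222) ((360.5848388671875, 222.03712463378906), (24.54533576965332, 25.066553115844727), 99.32239532470703) (348, 210, 26, 25)
top (235, 219) ((234.73973083496094, 219.04676818847656), (39.50161361694336, 43.103759765625), 146.61837768554688) (215, 197, 41, 44)
```

View pics/w1c.png

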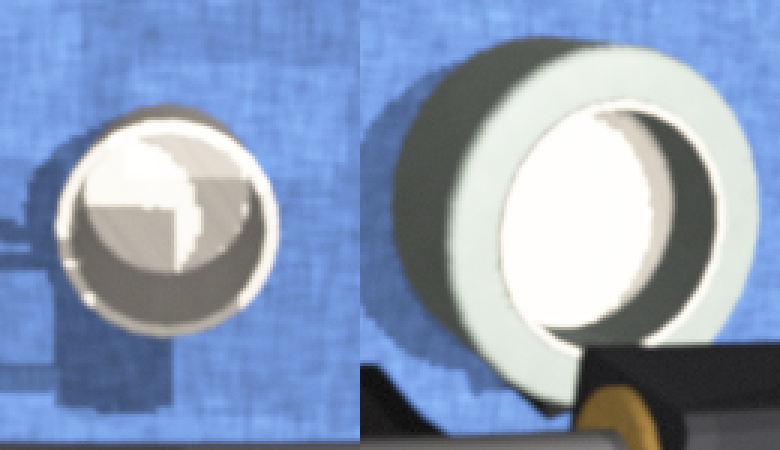

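```bash
python3 - <<'E'
from h import *
p=load('w1')
print(at_z("wrist",(315.8,226),.07,p).round(4),at_z("wrist",(502,226),.067,p).round(4))
go(.6305,.0835,.040,90)
E
```

```text
[0.6313 0.0857 0.07  ] [0.6304 0.2685 0.067 ]
shift [ -0.9  -0.9 191.7] turn [0.  0.1 0.1] now [0.6294 0.0843 0.2317] yaw 90.1
```

```bash
python3 -m jog '[[[-1,-1,35],[0,0,0],0],[[-1,-1,70],[0,0,0],0],[[-1,-1,105],[0,0,0],0],[[-1,-1,130],[0,0,0],0],[[-1,-1,145],[0,0,0],0],[[-1,-1,160],[0,0,0],0],[[-1,-1,175],[0,0,0],0],[[-1,-1,185],[0,0,0],0],[[-1,-1,191],[0,0,0],0],[[-1,-1,191],[0,0,0],0],[[-1,-1,191],[0,0,0],0]]'
python3 -m jog '[[[0,0,0],[0,0,0],1],[[0,0,0],[0,0,0],1],[[0,0,0],[0,0,0],1],[[0,0,0],[0,0,0],1],[[0,0,0],[0,0,0],1],[[0,0,0],[0,0,0],1],[[0,0,0],[0,0,0],1],[[0,0,0],[0,0,0],1],[[0,0,0],[0,0,0],1]]'
```

```text
time_s: 3.45
position: [0.6312, 0.0819, 0.0401]
tcp_rot: [[-1.0, -0.001, 0.001], [-0.001, 1.0, -0.0], [-0.001, -0.0, -1.0]]
force: [-1.4, 0.4, 0.7]
opening: 1.002
time_s: 4.2
position: [0.6314, 0.0818, 0.0402]
tcp_rot: [[-1.0, 0.0, 0.001], [0.0, 1.0, 0.0], [-0.001, 0.0, -1.0]]
force: [-1.1, 1.3, 6.2]
opening: 0.74
```

```bash
python3 -m jog '[[[0,0,-30],[0,0,0],1],[[0,0,-60],[0,0,0],1],[[0,0,-95],[0,0,0],1],[[0,0,-100],[0,0,0],1],[[0,0,-100],[0,0,0],1],[[0,60,-100],[0,0,0],1],[[0,90,-100],[0,0,0],1],[[0,120,-100],[0,0,0],1],[[1,150,-100],[0,0,0],1],[[2,175,-100],[0,0,0],1],[[2,185,-100],[0,0,0],1],[[2,185,-100],[0,0,0],1]]'
python3 -m jog '[[[0,0,0],[0,0,0],1],[[0,0,0],[0,0,0],1]]'
python3 -c "
from h import *
p=snap('w2');go(.629,.267,.075,90)
print(to_wrist((.629,.267,.067),p))"
```

```text
time_s: 5.2
position: [0.6272, 0.2685, 0.1371]
tcp_rot: [[-1.0, -0.004, -0.003], [-0.004, 1.0, -0.001], [0.003, -0.001, -1.0]]
force: [0.1, -0.2, -1.0]
opening: 0.74
time_s: 5.37
position: [0.6286, 0.2647, 0.1384]
tcp_rot: [[-1.0, 0.001, -0.002], [0.001, 1.0, -0.002], [0.002, -0.002, -1.0]]
force: [-0.4, -0.4, -1.2]
opening: 0.739
shift [-0.1  2.6 63.8] turn [-0.1 -0.1 -0.1] now [0.6289 0.2645 0.1388] yaw 89.9
[318.15236127 252.18087725]
```

View pics/w2.png

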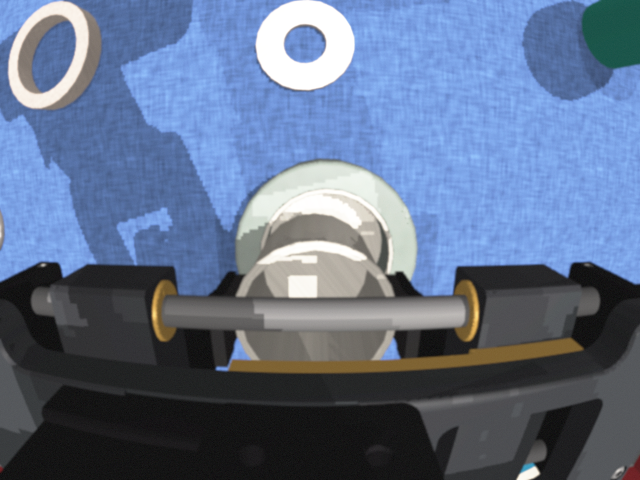

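```bash
python3 -c "
from h import *
p=load('w2')
q=at_z('wrist',(326,160),.067,p);print('centre',q+[.062,0,0])
q=at_z('wrist',(326,188),.067,p);print('centre hole',q+[.042,0,0])
print(at_z('wrist',(236,250),.067,p),at_z('wrist',(416,250),.067,p))
go(.630,.270,.076,90)"
```

```text
centre [0.63140227 0.27194164 0.067     ]
centre hole [0.6290848  0.27196584 0.067     ]
[0.62751152 0.21264101 0.067     ] [0.62780277 0.33243129 0.067     ]
shift [-1.1  5.6 62.8] turn [-0.1 -0.1 -0.1] now [0.6289 0.2645 0.1388] yaw 89.9
```

```bash
python3 -m jog '[[[-1,6.5,0],[0,0,0],1],[[-1,6.5,10],[0,0,0],1],[[-1,6.5,20],[0,0,0],1],[[-1,6.5,30],[0,0,0],1],[[-1,6.5,40],[0,0,0],1],[[-1,6.5,50],[0,0,0],1],[[-1,6.5,56],[0,0,0],1],[[-1,6.5,60],[0,0,0],1],[[-1,6.5,62],[0,0,0],1],[[-1,6.5,62],[0,0,0],1],[[-1,6.5,62],[0,0,0],1]]'
python3 -m jog '[[[0,0,1],[0,0,0],1],[[0,0,2],[0,0,0],1],[[0,0,2],[0,0,0],1],[[0,0,2],[0,0,0],1]]'
```

```text
time_s: 6.33
position: [0.6303, 0.2732, 0.0778]
tcp_rot: [[-1.0, -0.0, 0.001], [-0.0, 1.0, 0.0], [-0.001, 0.0, -1.0]]
force: [0.1, 0.6, -0.6]
opening: 0.742
time_s: 6.67
position: [0.63, 0.273, 0.0758]
tcp_rot: [[-1.0, -0.0, 0.0], [-0.0, 1.0, 0.0], [-0.0, 0.0, -1.0]]
force: [-0.1, 0.2, -1.1]
opening: 0.74
```

```bash
python3 -m jog '[[[0,0,0.5],[0,0,0],1],[[0,0,0.5],[0,0,0],1],[[0,0,0.5],[0,0,0],0.9],[[0,0,0.5],[0,0,0],0],[[0,0,0.5],[0,0,0],0],[[0,0,0.5],[0,0,0],0],[[0,0,0.5],[0,0,0],0],[[0,0,0.5],[0,0,0],0],[[0,0,0.5],[0,0,0],0]]'
python3 -m jog '[[[0,0,-30],[0,0,0],0],[[0,0,-60],[0,0,0],0],[[0,0,-90],[0,0,0],0],[[0,0,-120],[0,0,0],0],[[0,-40,-120],[0,0,0],0],[[0,-80,-120],[0,0,0],0],[[0,-80,-120],[0,0,0],0],[[0,-80,-120],[0,0,0],0],[[0,-80,-120],[0,0,0],0]]'
python3 -c "
from h import *
p=snap('w3');print(p[0]);go(.6155,-.113,.1,90)
print(to_wrist((.630,.2725,.105),p),to_wrist((.630,.272,.067),p))"
```

```text
time_s: 7.42
position: [0.63, 0.273, 0.075]
tcp_rot: [[-1.0, -0.0, 0.0], [-0.0, 1.0, 0.0], [-0.0, 0.0, -1.0]]
force: [-0.2, -0.2, -0.7]
opening: 0.99
time_s: 8.17
position: [0.6299, 0.193, 0.195]
tcp_rot: [[-1.0, 0.001, -0.0], [0.001, 1.0, 0.001], [0.0, 0.001, -1.0]]
force: [0.4, -0.5, -0.7]
opening: 0.998
[0.62994824 0.19295583 0.19500495]
shift [  14.4 -306.6   94.7] turn [ 0. -0.  0.] now [0.6299 0.1936 0.1949] yaw 90.0
[424.56388672 243.98659489] [410.9939721  232.31019927]
```

View pics/w3.png

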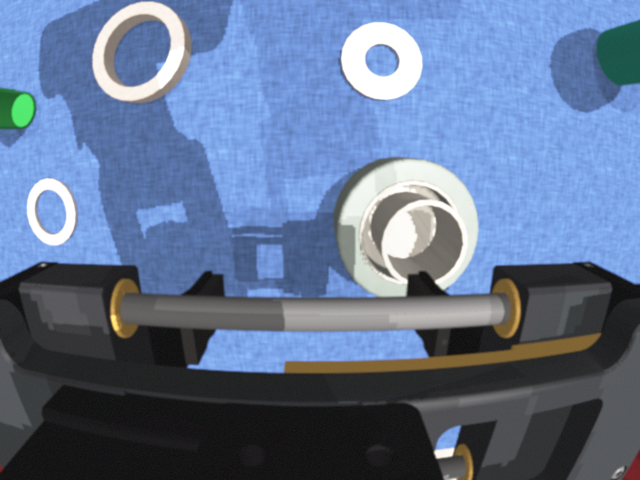

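The can stands in the well with its rim at (425,242), within 2 px of the predicted (424.6,244). Next is the ring.

```bash
python3 -m jog '[[[13,-304,0],[0,0,0],0],[[13,-304,0],[0,0,0],0],[[13,-304,0],[0,0,0],0],[[13,-304,0],[0,0,0],0],[[13,-304,0],[0,0,0],0],[[13,-304,0],[0,0,0],0],[[13,-304,0],[0,0,0],0],[[13,-304,50],[0,0,0],0],[[13,-304,80],[0,0,0],0],[[13,-304,80],[0,0,0],0],[[13,-304,80],[0,0,0],0],[[13,-304,80],[0,0,0],0]]'
python3 - <<'E'
from h import *
p=snap('w4');print(p[0])
print(to_wrist((.617,-.111,.008),p))
im=cv2.imread("pics/w4.png");cv2.imwrite("pics/w4c.png",cv2.resize(im[130:300,180:450],None,fx=2.9,fy=2.9,interpolation=3))
E
```

```text
time_s: 9.22
position: [0.6182, -0.1099, 0.1162]
tcp_rot: [[-1.0, -0.002, 0.002], [-0.002, 1.0, -0.0], [-0.002, -0.0, -1.0]]
force: [0.5, 0.3, 0.3]
opening: 1.001
[ 0.61824858 -0.10989837  0.11618718]
[313.04792523 236.26395583]
```

View pics/w4c.png

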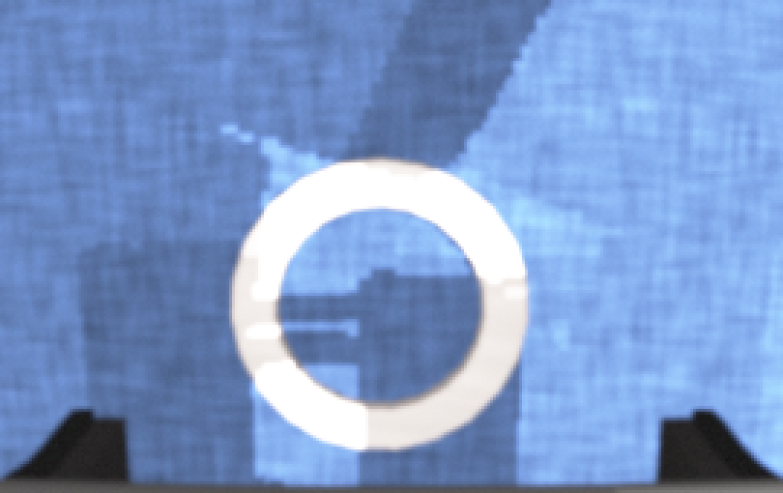

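```bash
python3 - <<'E'
from h import *
p=load('w4');q=at_z("wrist",(310.7,234.8),.008,p);print(q)
s=bot.read_state();print(s["position"])
go(q[0],q[1],.0025,90)
E
```

```text
[ 0.61587697 -0.11275228  0.008     ]
[ 0.61894145 -0.11006107  0.11729498]
shift [  3.5  -2.5 114.8] turn [-0.1  0.2  0.1] now [ 0.6189 -0.1101  0.1173] yaw 90.1
```

```bash
python3 -m jog '[[[2,-2,30],[0,0,0],0],[[2,-2,60],[0,0,0],0],[[2,-2,80],[0,0,0],0],[[2,-2,90],[0,0,0],0],[[2,-2,95],[0,0,0],0],[[2,-2,95],[0,0,0],0],[[2,-2,95],[0,0,0],0],[[2,-2,95],[0,0,0],0]]'
python3 - <<'E'
from h import *
p=snap('w5')
go(.616,-.1127,.0025,90)
im=cv2.imread("pics/w5.png");cv2.imwrite("pics/w5c.png",cv2.resize(im[200:420,180:450],None,fx=2.7,fy=2.7,interpolation=3))
print(to_wrist((.616,-.1127,.008),p))
E
```

```text
time_s: 9.93
position: [0.6165, -0.1133, 0.022]
tcp_rot: [[-1.0, -0.001, 0.003], [-0.001, 1.0, -0.001], [-0.003, -0.001, -1.0]]
force: [0.3, -0.3, -0.5]
opening: 0.999
shift [ 0.4  0.6 19.3] turn [-0.1  0.2  0. ] now [ 0.6163 -0.1133  0.0218] yaw 90.0
[315.40755745 281.22343872]
```

View pics/w5c.png

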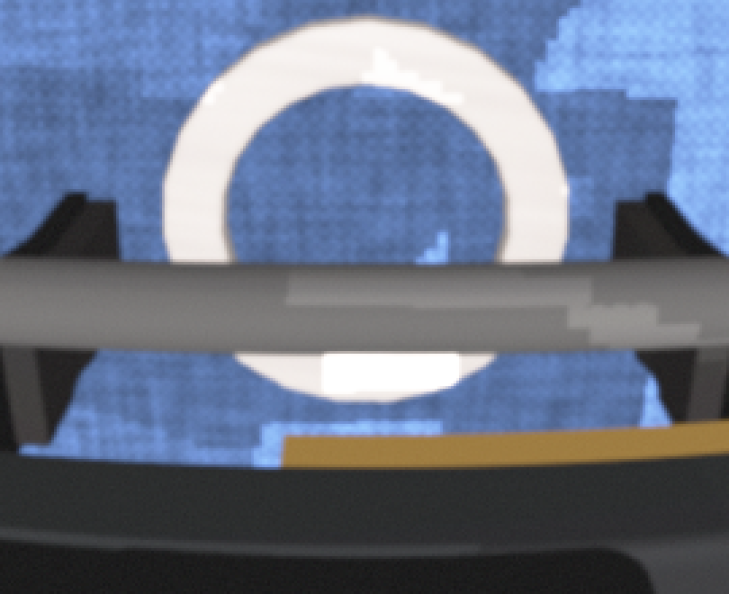

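```bash
python3 - <<'E'
from h import *
p=load('w5');a=at_z("wrist",(315.5,206),.008,p);b=at_z("wrist",(318,348.9),.008,p);print(a,b,(a+b)/2)
E
python3 -m jog '[[[0,0.3,8],[0,0,0],0],[[0,0.3,14],[0,0,0],0],[[0,0.3,18],[0,0,0],0],[[0,0.3,18.8],[0,0,0],0],[[0,0.3,18.8],[0,0,0],0],[[0,0.3,18.8],[0,0,0],0],[[0,0.3,18.8],[0,0,0],0]]'
```

```text
[ 0.57781302 -0.11263568  0.008     ] [ 0.65563392 -0.11130651  0.008     ] [ 0.61672347 -0.1119711   0.008     ]
time_s: 10.57
position: [0.615, -0.1127, 0.0011]
tcp_rot: [[-1.0, -0.0, -0.0], [-0.0, 1.0, 0.0], [0.0, 0.0, -1.0]]
force: [-0.4, 0.4, -0.3]
opening: 1.001
```

```bash
python3 -m jog '[[[-1.7,0,-1],[0,0,0],0],[[-1.7,0,-1],[0,0,0],0],[[-1.7,0,-1],[0,0,0],1],[[-1.7,0,-1],[0,0,0],1],[[-1.7,0,-1],[0,0,0],1],[[-1.7,0,-1],[0,0,0],1],[[-1.7,0,-1],[0,0,0],1],[[-1.7,0,-1],[0,0,0],1],[[-1.7,0,-1],[0,0,0],1]]'
python3 -m jog '[[[0,0,-40],[0,0,0],1],[[0,0,-80],[0,0,0],1],[[0,0,-120],[0,0,0],1],[[0,0,-160],[0,0,0],1],[[0,0,-180],[0,0,0],1],[[0,0,-180],[0,0,0],1],[[0,0,-180],[0,0,0],1],[[0,0,-180],[0,0,0],1]]'
python3 -c "
from h import *
p=snap('w6');go(.630,.2725,.18,90)
im=cv2.imread('pics/w6.png');cv2.imwrite('pics/w6c.png',cv2.resize(im[200:420,180:450],None,fx=2.7,fy=2.7,interpolation=3))"
```

```text
time_s: 11.32
position: [0.6168, -0.1127, 0.0023]
tcp_rot: [[-1.0, -0.0, 0.0], [-0.0, 1.0, -0.0], [-0.0, -0.0, -1.0]]
force: [1.1, 0.0, 0.8]
opening: 0.884
time_s: 11.98
position: [0.6155, -0.1122, 0.181]
tcp_rot: [[-1.0, -0.0, -0.003], [-0.0, 1.0, 0.001], [0.003, 0.001, -1.0]]
force: [-0.4, -0.3, -1.2]
opening: 0.883
shift [-14.9 384.7   0.8] turn [ 0.1 -0.2  0. ] now [ 0.6152 -0.1122  0.1803] yaw 90.0
```

View pics/w6c.png

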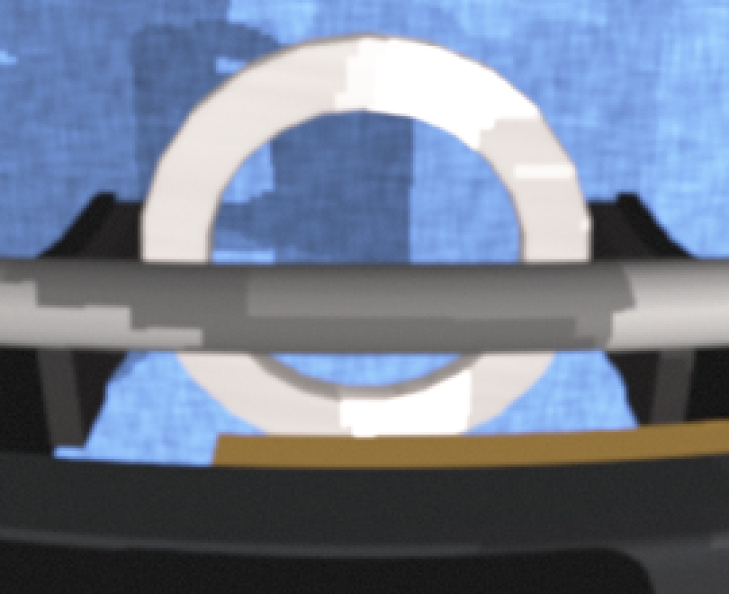

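The ring is held at both sides, opening 0.883 (77 mm). Next I'll work out its centre offset in the tool, then carry it over.

```bash
python3 - <<'E'
from h import *
p=load('w6');z=p[0][2]+.006
a=at_z("wrist",(316.7,212.6),z,p);b=at_z("wrist",(316.7,361.5),z,p)
c=at_z("wrist",(316.7,200+109/2.7),z,p);d=at_z("wrist",(316.7,200+384/2.7),z-.008,p)
for v in(a,b,c,d):print((p[1].T@(v-p[0])*1000).round(1))
E
python3 -m jog '[[[-14,385,0],[0,0,0],1],[[-14,385,0],[0,0,0],1],[[-14,385,0],[0,0,0],1],[[-14,385,0],[0,0,0],1],[[-14,385,0],[0,0,0],1],[[-14,385,0],[0,0,0],1],[[-14,385,0],[0,0,0],1],[[-14,385,0],[0,0,0],1],[[-14,385,0],[0,0,0],1],[[-14,385,0],[0,0,0],1],[[-14,385,0],[0,0,0],1],[[-14,385,0],[0,0,0],1]]'
python3 -m jog '[[[0,0,0],[0,0,0],1],[[0,0,0],[0,0,0],1],[[0,0,0],[0,0,0],1]]'
python3 -c "
from h import *
go(.630,.2725,.109,90)"
```

```text
[39.   1.2 -5.9]
[-34.3   1.2  -6.1]
[26.8  1.2 -5.9]
[-27.8   1.2   1.9]
time_s: 13.03
position: [0.6294, 0.2721, 0.1799]
tcp_rot: [[-1.0, -0.002, -0.004], [-0.002, 1.0, -0.002], [0.004, -0.002, -1.0]]
force: [0.9, -0.6, -1.2]
opening: 0.878
time_s: 13.28
position: [0.6309, 0.2703, 0.182]
tcp_rot: [[-1.0, 0.002, -0.001], [0.002, 1.0, -0.0], [0.001, -0.0, -1.0]]
force: [-0.3, 0.5, -0.1]
opening: 0.884
shift [ 0.8  2.3 73. ] turn [-0.  -0.  -0.1] now [0.6309 0.2703 0.182 ] yaw 89.9
```

```bash
python3 -m jog '[[[0.8,2,20],[0,0,0],1],[[0.8,2,35],[0,0,0],1],[[0.8,2,50],[0,0,0],1],[[0.8,2,60],[0,0,0],1],[[0.8,2,66],[0,0,0],1],[[0.8,2,69],[0,0,0],1],[[0.8,2,69],[0,0,0],1],[[0.8,2,69],[0,0,0],1],[[0.8,2,69],[0,0,0],1]]'
python3 -c "
from h import *
go(.630,.2725,.108,90)"
```

```text
time_s: 14.03
position: [0.6306, 0.2744, 0.1143]
tcp_rot: [[-1.0, -0.0, 0.002], [-0.0, 1.0, 0.0], [-0.002, 0.0, -1.0]]
force: [0.0, -1.2, -0.7]
opening: 0.881
shift [ 0.6 -1.9  6.3] turn [0.  0.1 0. ] now [0.6306 0.2744 0.1143] yaw 90.0
```

```bash
python3 -m jog '[[[0.5,-1.6,2],[0,0,0],1],[[0.5,-1.6,4],[0,0,0],1],[[0.5,-1.6,5.5],[0,0,0],1],[[0.5,-1.6,5.5],[0,0,0],1],[[0.5,-1.6,5.5],[0,0,0],1],[[0.5,-1.6,5.5],[0,0,0],1]]'
python3 -m jog '[[[0,0,1],[0,0,0],1],[[0,0,1],[0,0,0],1],[[0,0,1],[0,0,0],1]]'
```

```text
time_s: 14.53
position: [0.6294, 0.2728, 0.1077]
tcp_rot: [[-1.0, -0.0, -0.0], [-0.0, 1.0, 0.0], [0.0, 0.0, -1.0]]
force: [0.4, -0.2, -0.1]
opening: 0.881
time_s: 14.78
position: [0.6296, 0.2728, 0.1073]
tcp_rot: [[-1.0, -0.0, 0.001], [-0.0, 1.0, 0.0], [-0.001, 0.0, -1.0]]
force: [-0.6, 0.1, 3.0]
opening: 0.881
```

```bash
python3 -m jog '[[[0,0,0],[0,0,0],0],[[0,0,0],[0,0,0],0],[[0,0,0],[0,0,0],0],[[0,0,0],[0,0,0],0],[[0,0,-3],[0,0,0],0],[[0,0,-10],[0,0,0],0],[[0,0,-30],[0,0,0],0],[[0,0,-60],[0,0,0],0],[[0,0,-90],[0,0,0],0],[[0,0,-90],[0,0,0],0],[[0,0,-90],[0,0,0],0]]'
python3 - <<'E'
from h import *
p=snap('w7');print(p[0],to_wrist((.63,.2725,.113),p))
im=cv2.imread('pics/w7.png');cv2.imwrite('pics/w7c.png',cv2.resize(im[150:330,180:450],None,fx=2.9,fy=2.9,interpolation=3))
E
```

```text
time_s: 15.7
position: [0.6311, 0.2732, 0.2001]
tcp_rot: [[-1.0, -0.0, 0.006], [-0.0, 1.0, 0.002], [-0.006, 0.002, -1.0]]
force: [-0.2, 0.2, 0.1]
opening: 1.003
[0.63108032 0.27318844 0.20014524] [313.23664268 243.030144  ]
```

View pics/w7c.png

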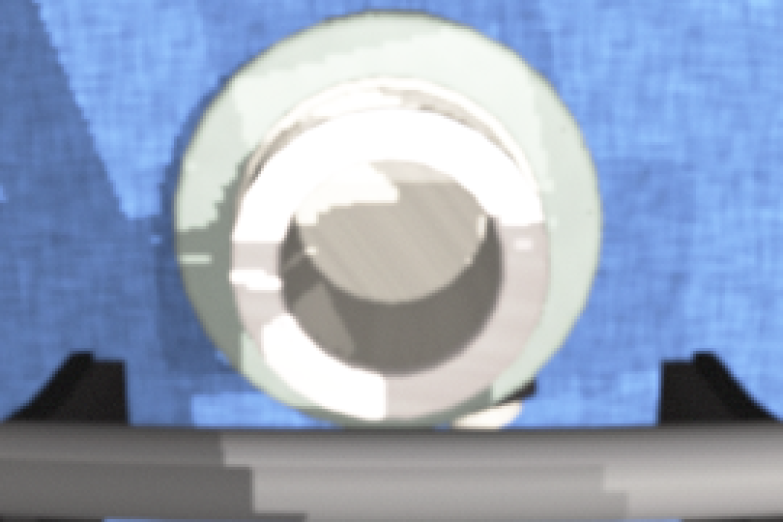

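The ring sits centred on the can at (314,241), against a predicted (313,243). Next is the jar, with the jaws turned to world x to clear its neighbours.

```bash
python3 - <<'E'
from h import *
go(.472,-.242,.24,0)
E
```

```text
shift [ 157.6 -514.8  -42.5] turn [ 0.1  0.1 90. ] now [0.6296 0.2728 0.198 ] yaw 90.0
```

```bash
python3 -m jog '[[[0,0,-42],[0,0,0],0],[[158,-515,-42],[0,0,90],0],[[158,-515,-42],[0,0,90],0],[[158,-515,-42],[0,0,90],0],[[158,-515,-42],[0,0,90],0],[[158,-515,-42],[0,0,90],0],[[158,-515,-42],[0,0,90],0],[[158,-515,-42],[0,0,90],0],[[158,-515,-42],[0,0,90],0],[[158,-515,-42],[0,0,90],0],[[158,-515,-42],[0,0,90],0],[[158,-515,-42],[0,0,90],0]]'
python3 - <<'E'
from h import *
go(.472,-.242,.24,0)
E
```

```text
time_s: 16.75
position: [0.493, -0.1666, 0.2374]
tcp_rot: [[-0.189, 0.982, -0.003], [0.982, 0.189, 0.002], [0.002, -0.002, -1.0]]
force: [0.0, -0.4, 0.0]
opening: 0.999
shift [-70.1 -34.9  -2.7] turn [-0.2 -0.1 10.9] now [ 0.493  -0.1666  0.2374] yaw 10.9
```

```bash
python3 -m jog '[[[-70,-35,-3],[0,0,10.9],0],[[-70,-35,-3],[0,0,10.9],0],[[-70,-35,-3],[0,0,10.9],0],[[-70,-35,-3],[0,0,10.9],0],[[-70,-35,-3],[0,0,10.9],0],[[-70,-35,-3],[0,0,10.9],0],[[-70,-35,-3],[0,0,10.9],0],[[-70,-35,-3],[0,0,10.9],0]]'
python3 - <<'E'
from h import *
p=snap('w8');print(to_wrist((.472,-.242,.115),p));go(.472,-.242,.24,0)
E
```

```text
time_s: 17.42
position: [0.4745, -0.2394, 0.2415]
tcp_rot: [[-0.008, 1.0, -0.001], [1.0, 0.008, 0.001], [0.001, -0.001, -1.0]]
force: [-0.2, 0.6, 0.8]
opening: 1.004
[311.35499434 237.16164082]
shift [-2.3 -2.6  1.6] turn [-0.  -0.   0.5] now [ 0.4746 -0.2397  0.2416] yaw 0.5
```

View pics/w8.png

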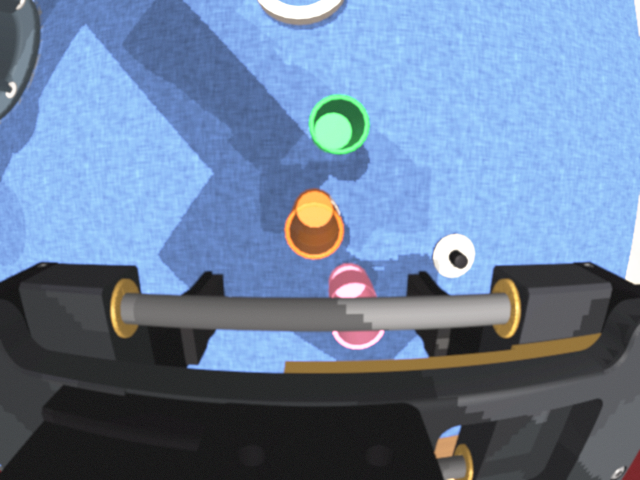

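The jar mouth is at (314.5,229.5) and the lid plate at (454,256), with its knob top at about (459,260).

```bash
python3 - <<'E'
from h import *
p=load('w8');q=at_z("wrist",(314.7,229.5),.115,p);print(q,at_z("wrist",(324,151),0.113,p))
print("green",at_z("wrist",(339,125),.115,p),"pink",at_z("wrist",(357,320),.115,p))
print("lid",at_z("wrist",(454,256),.010,p),at_z("wrist",(459,260.5),.034,p))
go(q[0],q[1],.085,0)
E
```

```text
[ 0.47462909 -0.23572187  0.115     ] [ 0.48141346 -0.17375383  0.113     ]
green [ 0.49270331 -0.1533463   0.115     ] pink [ 0.51165783 -0.31518226  0.115     ]
lid [ 0.63621648 -0.2882678   0.01      ] [ 0.63298436 -0.28638853  0.034     ]
shift [3.900e+00 1.000e-01 1.566e+02] turn [-0.  -0.   0.5] now [ 0.4746 -0.2397  0.2416] yaw 0.5
```

```bash
python3 -m jog '[[[4,0,30],[0,0,0.5],0],[[4,0,60],[0,0,0.5],0],[[4,0,90],[0,0,0.5],0],[[4,0,115],[0,0,0.5],0],[[4,0,135],[0,0,0.5],0],[[4,0,150],[0,0,0.5],0],[[4,0,156],[0,0,0.5],0],[[4,0,156],[0,0,0.5],0],[[4,0,156],[0,0,0.5],0],[[4,0,156],[0,0,0.5],0],[[4,0,156],[0,0,0.5],0]]'
python3 -c "
from h import *
go(.4746,-.2357,.085,0)"
```

```text
time_s: 18.38
position: [0.4751, -0.2374, 0.0869]
tcp_rot: [[0.003, 1.0, 0.002], [1.0, -0.003, -0.002], [-0.002, 0.002, -1.0]]
force: [-0.4, -0.2, -0.3]
opening: 0.998
shift [ 1.7 -0.5  1.9] turn [ 0.1  0.1 -0.2] now [ 0.4751 -0.2374  0.0869] yaw -0.2
```

```bash
python3 -m jog '[[[1.5,0,1],[0,0,0],0],[[1.5,0,1],[0,0,0],0],[[1.5,0,1],[0,0,0],0],[[1.5,0,1],[0,0,0],1],[[1.5,0,1],[0,0,0],1],[[1.5,0,1],[0,0,0],1],[[1.5,0,1],[0,0,0],1],[[1.5,0,1],[0,0,0],1],[[1.5,0,1],[0,0,0],1],[[1.5,0,1],[0,0,0],1],[[1.5,0,1],[0,0,0],1]]'
python3 -m jog '[[[0,0,-10],[0,0,0],1],[[0,0,-30],[0,0,0],1],[[0,0,-60],[0,0,0],1],[[0,0,-90],[0,0,0],1],[[0,0,-120],[0,0,0],1],[[0,0,-140],[0,0,0],1],[[0,0,-150],[0,0,0],1],[[0,0,-150],[0,0,0],1],[[0,0,-150],[0,0,0],1],[[0,0,-150],[0,0,0],1]]'
python3 -c "
from h import *
p=snap('w9');go(.63,.2725,.235,0)
im=cv2.imread('pics/w9.png');cv2.imwrite('pics/w9c.png',cv2.resize(im[120:390,150:480],None,fx=2.2,fy=2.2,interpolation=3))"
```

```text
time_s: 19.3
position: [0.4741, -0.2354, 0.0846]
tcp_rot: [[0.003, 1.0, -0.0], [1.0, -0.003, 0.0], [0.0, -0.0, -1.0]]
force: [-0.3, 0.7, -0.8]
opening: 0.527
time_s: 20.13
position: [0.4732, -0.2346, 0.2332]
tcp_rot: [[0.003, 1.0, -0.003], [1.0, -0.003, 0.002], [0.002, -0.003, -1.0]]
force: [-0.5, 0.5, -3.1]
opening: 0.527
shift [507.6 155.3  -1.3] turn [-0.2 -0.1 -0.2] now [ 0.4731 -0.2346  0.2329] yaw -0.2
```

View pics/w9c.png

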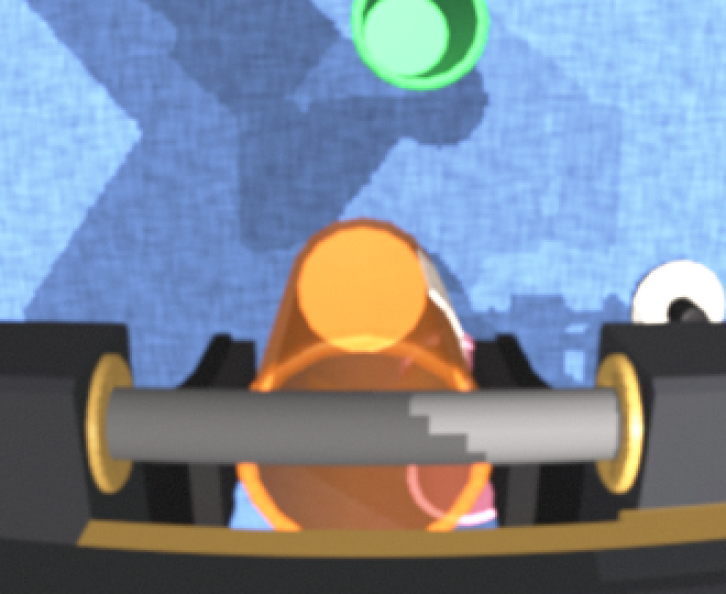

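```bash
python3 - <<'E'
from h import *
p=load('w9')
for px,dz in [((315,272.7),.030),((315,219.5),-.085),((315,120+352/2.2),-.079)]:
    print((p[1].T@(at_z("wrist",px,p[0][2]+dz,p)-p[0])*1000).round(1))
E
python3 -m jog '[[[480,0,0],[0,0,0],1],[[480,0,0],[0,0,0],1],[[480,0,0],[0,0,0],1],[[480,0,0],[0,0,0],1],[[480,0,0],[0,0,0],1],[[480,0,0],[0,0,0],1],[[480,0,0],[0,0,0],1],[[480,0,0],[0,0,0],1],[[480,0,0],[0,0,0],1],[[480,0,0],[0,0,0],1],[[480,0,0],[0,0,0],1],[[480,0,0],[0,0,0],1]]'
python3 -c "
from h import *
go(.63,.2725,.235,0)"
```

```text
[ 21.3   0.4 -30. ]
[19.6  0.5 85. ]
[-21.5   0.4  79. ]
time_s: 21.18
position: [0.4744, 0.2487, 0.233]
tcp_rot: [[0.0, 1.0, -0.003], [1.0, -0.0, 0.001], [0.001, -0.003, -1.0]]
force: [1.2, -0.2, -1.1]
opening: 0.521
shift [ 23.9 155.6  -2.4] turn [-0.2 -0.1 -0. ] now [0.4744 0.2487 0.233 ] yaw -0.0
```

```bash
python3 -m jog '[[[25,40,0],[0,0,0],1],[[25,80,0],[0,0,0],1],[[25,110,0],[0,0,0],1],[[25,135,0],[0,0,0],1],[[25,150,0],[0,0,0],1],[[25,155.5,0],[0,0,0],1],[[25,155.5,0],[0,0,0],1],[[25,155.5,0],[0,0,0],1],[[25,155.5,0],[0,0,0],1],[[25,155.5,0],[0,0,0],1],[[25,155.5,0],[0,0,0],1]]'
python3 -c "
from h import *
p=snap('w10');go(.63,.2735,.212,0)
im=cv2.imread('pics/w10.png');cv2.imwrite('pics/w10c.png',cv2.resize(im[120:390,150:480],None,fx=2.2,fy=2.2,interpolation=3))"
```

```text
time_s: 22.1
position: [0.6303, 0.2693, 0.235]
tcp_rot: [[0.002, 1.0, -0.0], [1.0, -0.002, -0.0], [-0.0, -0.0, -1.0]]
force: [0.2, 0.3, -1.8]
opening: 0.529
shift [ 4.2 -0.5 23.1] turn [-0.  -0.  -0.1] now [0.6305 0.2693 0.2351] yaw -0.1
```

View pics/w10c.png

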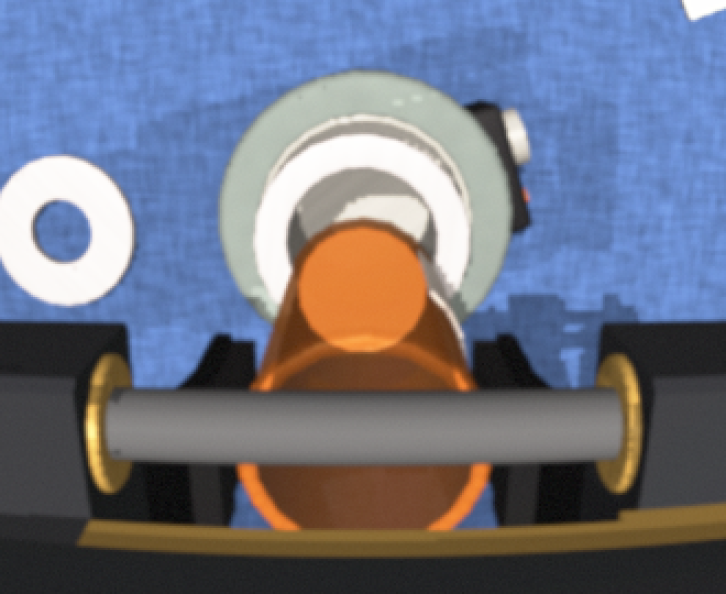

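```bash
python3 - <<'E'
from h import *
p=load('w10')
f=lambda px,z:(p[1].T@(at_z("wrist",px,z,p)-p[0])*1000).round(1)
print("outer near",f((314.3,180),.113),"inner near",f((314.3,120+167/2.2),.113))
print("l/r",f((264.5,222),.113),f((364,222),.113))
E
python3 -m jog '[[[4,0,5],[0,0,0],1],[[4,0,15],[0,0,0],1],[[4,0,25],[0,0,0],1],[[4,0,28],[0,0,0],1],[[4,0,28],[0,0,0],1],[[4,0,28],[0,0,0],1],[[4,0,28],[0,0,0],1],[[4,0,28],[0,0,0],1]]'
```

```text
outer near [ 43.4  -0.  122. ] inner near [ 3.11e+01 -1.00e-01  1.22e+02]
l/r [ 10.8 -39.1 122. ] [ 10.7  38.8 122. ]
time_s: 22.82
position: [0.6317, 0.2731, 0.2072]
tcp_rot: [[0.003, 1.0, 0.001], [1.0, -0.003, 0.0], [0.0, 0.001, -1.0]]
force: [-0.5, 0.3, -2.2]
opening: 0.523
```

```bash
python3 -m jog '[[[1.7,-0.8,3],[0,0,0],1],[[1.7,-0.8,6],[0,0,0],1],[[1.7,-0.8,9],[0,0,0],1],[[1.7,-0.8,13],[0,0,0],1],[[1.7,-0.8,17],[0,0,0],1],[[1.7,-0.8,20],[0,0,0],1],[[1.7,-0.8,20],[0,0,0],1],[[1.7,-0.8,20],[0,0,0],1]]'

```

```text
time_s: 23.48
position: [0.6304, 0.2747, 0.1862]
tcp_rot: [[0.003, 1.0, -0.001], [1.0, -0.003, -0.0], [-0.0, -0.001, -1.0]]
force: [0.4, 0.2, -1.6]
opening: 0.523
```

No contact, and the jar's base is already 12 mm below the ring's upper face. I'll continue down.

```bash
python3 -m jog '[[[0,0,8],[0,0,0],1],[[0,0,16],[0,0,0],1],[[0,0,24],[0,0,0],1],[[0,0,32],[0,0,0],1],[[0,0,40],[0,0,0],1],[[0,0,48],[0,0,0],1],[[0,0,54],[0,0,0],1],[[0,0,58],[0,0,0],1],[[0,0,60],[0,0,0],1],[[0,0,60],[0,0,0],1],[[0,0,60],[0,0,0],1]]'
python3 -m jog '[[[0,0,1.5],[0,0,0],1],[[0,0,2],[0,0,0],1],[[0,0,2],[0,0,0],1],[[0,0,2],[0,0,0],1]]'
```

```text
time_s: 24.4
position: [0.6308, 0.2749, 0.1269]
tcp_rot: [[0.003, 1.0, 0.0], [1.0, -0.003, 0.0], [0.0, 0.0, -1.0]]
force: [0.9, -0.8, -1.8]
opening: 0.524
time_s: 24.73
position: [0.6306, 0.2748, 0.1249]
tcp_rot: [[0.003, 1.0, 0.0], [1.0, -0.003, 0.0], [0.0, 0.0, -1.0]]
force: [-0.6, -0.2, -0.4]
opening: 0.524
```

```bash
python3 -m jog '[[[0,0,0.8],[0,0,0],1],[[0,0,0.8],[0,0,0],1],[[0,0,0.8],[0,0,0],1]]'; python3 -m jog '[[[0,0,0.8],[0,0,0],1],[[0,0,0.8],[0,0,0],1],[[0,0,0.8],[0,0,0],1]]'
```

```text
time_s: 24.98
position: [0.6305, 0.2748, 0.1239]
tcp_rot: [[0.003, 1.0, -0.0], [1.0, -0.003, -0.0], [-0.0, -0.0, -1.0]]
force: [-0.6, 0.7, -2.1]
opening: 0.525
time_s: 25.23
position: [0.6304, 0.2748, 0.123]
tcp_rot: [[0.003, 1.0, -0.0], [1.0, -0.003, -0.0], [-0.0, -0.0, -1.0]]
force: [0.2, -0.1, -1.7]
opening: 0.526
```

```bash
python3 -m jog '[[[0,0,0.8],[0,0,0],1],[[0,0,0.8],[0,0,0],1],[[0,0,0.8],[0,0,0],1]]'; python3 -m jog '[[[0,0,0],[0,0,0],1]]'
```

```text
time_s: 25.48
position: [0.6306, 0.2749, 0.1227]
tcp_rot: [[0.003, 1.0, 0.0], [1.0, -0.003, 0.0], [0.0, 0.0, -1.0]]
force: [-1.0, -0.3, 0.2]
opening: 0.524
time_s: 25.57
position: [0.6306, 0.2748, 0.1227]
tcp_rot: [[0.003, 1.0, 0.0], [1.0, -0.003, 0.0], [0.0, 0.0, -1.0]]
force: [-1.0, -0.2, 0.8]
opening: 0.524
```

The jar is standing on the can floor: the held weight has gone from the reading. I'll release and go for the lid.

```bash
python3 -m jog '[[[0,0,0],[0,0,0],0],[[0,0,0],[0,0,0],0],[[0,0,0],[0,0,0],0],[[0,0,0],[0,0,0],0],[[0,0,-5],[0,0,0],0],[[0,0,-30],[0,0,0],0],[[0,0,-60],[0,0,0],0],[[0,0,-90],[0,0,0],0],[[0,0,-120],[0,0,0],0],[[0,0,-120],[0,0,0],0],[[0,0,-120],[0,0,0],0],[[0,0,-120],[0,0,0],0]]'
python3 - <<'E'
from h import *
p=snap('w11');print(p[0],"jar mouth pred",to_wrist((.6305,.2737,.153),p))
im=cv2.imread('pics/w11.png');cv2.imwrite('pics/w11c.png',cv2.resize(im[120:330,180:450],None,fx=2.8,fy=2.8,interpolation=3))
go(.633,-.2875,.20,90)
E
```

```text
time_s: 26.57
position: [0.63, 0.2747, 0.2421]
tcp_rot: [[0.003, 1.0, -0.001], [1.0, -0.003, -0.0], [-0.0, -0.001, -1.0]]
force: [-0.1, 0.1, -1.3]
opening: 0.999
[0.63003095 0.27465622 0.24211313] jar mouth pred [315.14905523 247.33187197]
shift [-562.     5.3   41.4] turn [ -0.1  -0.1 -90.2] now [0.6295 0.2745 0.2411] yaw -0.2
```

View pics/w11c.png

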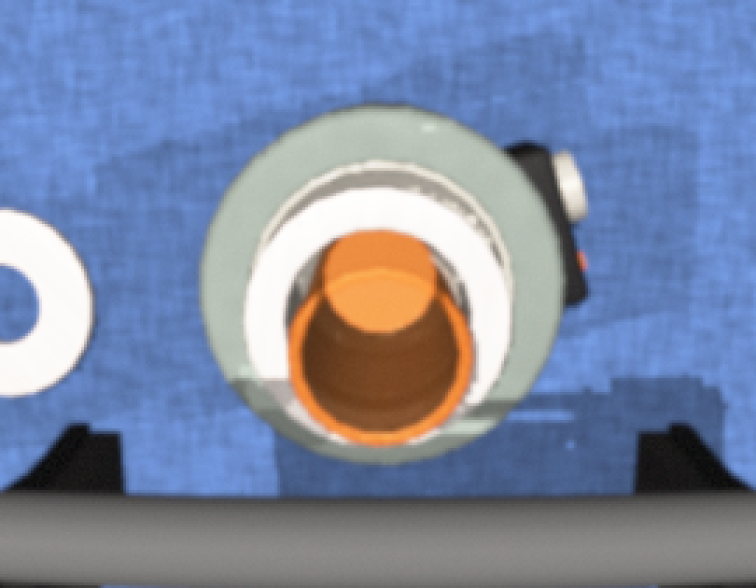

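The jar is upright through the ring with its mouth at (316,247), matching the prediction. I'll keep this yaw for the lid.

```bash
python3 -m jog '[[[-440,5,0],[0,0,0],0],[[-440,5,0],[0,0,0],0],[[-440,5,0],[0,0,0],0],[[-440,5,0],[0,0,0],0],[[-440,5,0],[0,0,0],0],[[-440,5,0],[0,0,0],0],[[-440,5,0],[0,0,0],0],[[-440,5,0],[0,0,0],0],[[-440,5,0],[0,0,0],0],[[-440,5,0],[0,0,0],0],[[-440,5,0],[0,0,0],0],[[-440,5,0],[0,0,0],0]]'
python3 -m jog '[[[-122,0,0],[0,0,0],0],[[-122,0,40],[0,0,0],0],[[-122,0,80],[0,0,0],0],[[-122,0,110],[0,0,0],0],[[-122,0,120],[0,0,0],0],[[-122,0,120],[0,0,0],0],[[-122,0,120],[0,0,0],0],[[-122,0,120],[0,0,0],0]]'
python3 - <<'E'
from h import *
p=snap('w12');print(p[0]);print(to_wrist((.6345,-.288,.01),p),to_wrist((.6345,-.288,.034),p))
im=cv2.imread('pics/w12.png');hsv=cv2.cvtColor(im,cv2.COLOR_BGR2HSV)
m=((hsv[:,:,1]<70)&(hsv[:,:,2]>110)).astype(np.uint8)*255
cs,_=cv2.findContours(m,cv2.RETR_EXTERNAL,cv2.CHAIN_APPROX_NONE)
for k in cs:
    if len(k)>60: print(cv2.boundingRect(k))
cv2.imwrite('pics/w12c.png',cv2.resize(im[150:330,180:450],None,fx=2.9,fy=2.9,interpolation=3))
E
```

```text
time_s: 27.62
position: [0.6333, -0.1712, 0.24]
tcp_rot: [[0.009, 1.0, -0.003], [1.0, -0.009, -0.001], [-0.001, -0.003, -1.0]]
force: [0.8, -0.5, 0.3]
opening: 0.995
time_s: 28.28
position: [0.6346, -0.2863, 0.1231]
tcp_rot: [[0.002, 1.0, 0.001], [1.0, -0.002, 0.0], [0.0, 0.001, -1.0]]
force: [-0.4, 1.0, 0.8]
opening: 1.001
[ 0.634607   -0.28632479  0.12312907]
[314.17749073 240.07544311] [314.14109862 248.34388941]
(443, 463, 23, 17)
(416, 392, 111, 17)
(581, 380, 59, 100)
(283, 360, 80, 13)
(395, 356, 34, 4)
(121, 293, 390, 39)
(159, 255, 34, 40)
(283, 206, 68, 67)
(614, 0, 26, 285)
```

```bash
python3 - <<'E'
from h import *
p=load('w12');q=at_z("wrist",(316.5,239),.010,p);print(q);go(q[0],q[1],.0135,0)
E
```

```text
[ 0.6362737 -0.287162   0.01     ]
shift [ -0.3   0.7 110.9] turn [ 0.2  0.1 -0.1] now [ 0.6353 -0.2866  0.1243] yaw -0.1
```

```bash
python3 -m jog '[[[-0.5,1,35],[0,0,0],0],[[-0.5,1,65],[0,0,0],0],[[-0.5,1,85],[0,0,0],0],[[-0.5,1,98],[0,0,0],0],[[-0.5,1,102],[0,0,0],0],[[-0.5,1,102],[0,0,0],0],[[-0.5,1,102],[0,0,0],0],[[-0.5,1,102],[0,0,0],0],[[-0.5,1,102],[0,0,0],0]]'
python3 -c "
from h import *
go(.6363,-.2872,.0135,0)"
```

```text
time_s: 29.08
position: [0.636, -0.2884, 0.0223]
tcp_rot: [[0.003, 1.0, 0.003], [1.0, -0.003, -0.002], [-0.002, 0.003, -1.0]]
force: [0.4, 0.4, 0.0]
opening: 0.999
shift [1.2 0.3 8.8] turn [ 0.2  0.1 -0.2] now [ 0.636  -0.2884  0.0223] yaw -0.2
```

```bash
python3 -m jog '[[[1,0,4],[0,0,0],0],[[1,0,7],[0,0,0],0],[[1,0,7],[0,0,0],0],[[1,0,7],[0,0,0],0],[[1,0,7],[0,0,0],0]]'
python3 -m jog '[[[0,0,0],[0,0,0],1],[[0,0,0],[0,0,0],1],[[0,0,0],[0,0,0],1],[[0,0,0],[0,0,0],1],[[0,0,0],[0,0,0],1],[[0,0,0],[0,0,0],1],[[0,0,0],[0,0,0],1],[[0,0,0],[0,0,0],1],[[0,0,0],[0,0,0],1],[[0,0,0],[0,0,0],1],[[0,0,0],[0,0,0],1],[[0,0,0],[0,0,0],1]]'
```

```text
time_s: 29.5
position: [0.6347, -0.2867, 0.0131]
tcp_rot: [[0.003, 1.0, -0.0], [1.0, -0.003, 0.0], [0.0, -0.0, -1.0]]
force: [-0.5, 0.4, -0.1]
opening: 1.001
time_s: 30.5
position: [0.6349, -0.2868, 0.0133]
tcp_rot: [[0.003, 1.0, 0.0], [1.0, -0.003, -0.0], [-0.0, 0.0, -1.0]]
force: [-0.2, -0.4, 0.2]
opening: 0.201
```

```bash
python3 -m jog '[[[0,0,-30],[0,0,0],1],[[0,0,-70],[0,0,0],1],[[0,0,-110],[0,0,0],1],[[0,0,-150],[0,0,0],1],[[0,0,-190],[0,0,0],1],[[0,0,-220],[0,0,0],1],[[0,0,-235],[0,0,0],1],[[0,0,-235],[0,0,0],1],[[0,0,-235],[0,0,0],1],[[0,0,-235],[0,0,0],1]]'
python3 - <<'E'
from h import *
p=snap('w13');print(p[0])
im=cv2.imread('pics/w13.png');hsv=cv2.cvtColor(im,cv2.COLOR_BGR2HSV)
m=(hsv[:,:,1]<90).astype(np.uint8)*255;m[295:]=0
cs,_=cv2.findContours(m,cv2.RETR_EXTERNAL,cv2.CHAIN_APPROX_NONE)
for k in cs:
    if len(k)>60: print(cv2.boundingRect(k))
z=p[0][2]-.0035
for x in(-26,0,26): print(x,to_wrist(p[0]+p[1]@np.array([x/1000,0,.0035]),p),end=' ')
print(to_wrist(p[0]+p[1]@np.array([0,.026,.0035]),p))
for r in range(225,295,4): print(r,''.join('#' if m[r,c] else '.' for c in range(250,384,3)))
go(.631,.2737,.25,0)
E
```

```text
time_s: 31.33
position: [0.6336, -0.286, 0.2461]
tcp_rot: [[0.003, 1.0, -0.003], [1.0, -0.003, 0.002], [0.002, -0.003, -1.0]]
force: [0.1, -1.4, -1.3]
opening: 0.199
[ 0.63362149 -0.28596351  0.24612482]
(0, 0, 640, 295)
(142, 0, 34, 5)
-26 [314.26423808 339.32066136] 0 [314.15090278 291.94623867] 26 [314.03746236 239.18123204] [368.11567722 291.52851758]
225 .............................................
229 .............................................
233 .............................................
237 .............................................
241 ...................######....................
245 ...............###############...............
249 ............####################.............
253 ..........########################...........
257 .........###########################.........
261 ........#############################........
265 .......###############################.......
269 ####..#################################.#####
273 ####.##################################.#####
277 ####.##################################.#####
281 ###.####################################.####
285 ##...###################################..###
289 ##...##################################....##
293 #....##################################....##
shift [559.6  -4.2  -2.9] turn [-0.3 -0.2 -0.2] now [ 0.6334 -0.2859  0.2455] yaw -0.2
```

The lid is held centred in the tool, within about 1 mm, and level. I'll carry it over to the jar.

```bash
python3 -m jog '[[[450,-3,0],[0,0,0],1],[[450,-3,0],[0,0,0],1],[[450,-3,0],[0,0,0],1],[[450,-3,0],[0,0,0],1],[[450,-3,0],[0,0,0],1],[[450,-3,0],[0,0,0],1],[[450,-3,0],[0,0,0],1],[[450,-3,0],[0,0,0],1],[[450,-3,0],[0,0,0],1],[[450,-3,0],[0,0,0],1],[[450,-3,0],[0,0,0],1],[[450,-3,0],[0,0,0],1]]'
python3 -m jog '[[[40,-1,0],[0,0,0],1],[[80,-1,0],[0,0,0],1],[[105,-1,0],[0,0,0],1],[[110,-1,0],[0,0,0],1],[[110,-1,0],[0,0,0],1],[[110,-1,0],[0,0,0],1],[[110,-1,0],[0,0,0],1]]'
python3 -c "
from h import *
go(.631,.2742,.185,0)"
```

```text
time_s: 32.38
position: [0.631, 0.1703, 0.2457]
tcp_rot: [[-0.004, 1.0, -0.005], [1.0, 0.004, 0.003], [0.003, -0.005, -1.0]]
force: [0.4, -0.4, -0.4]
opening: 0.199
time_s: 32.97
position: [0.6324, 0.2714, 0.2472]
tcp_rot: [[0.005, 1.0, -0.002], [1.0, -0.005, -0.001], [-0.001, -0.002, -1.0]]
force: [0.3, 0.5, -0.6]
opening: 0.198
shift [ 2.9 -1.3 62.2] turn [-0.1  0.1 -0.3] now [0.6324 0.2714 0.2472] yaw -0.3
```

```bash
python3 -m jog '[[[2.5,-1,15],[0,0,0],1],[[2.5,-1,30],[0,0,0],1],[[2.5,-1,45],[0,0,0],1],[[2.5,-1,58],[0,0,0],1],[[2.5,-1,66],[0,0,0],1],[[2.5,-1,66],[0,0,0],1],[[2.5,-1,66],[0,0,0],1],[[2.5,-1,66],[0,0,0],1],[[2.5,-1,66],[0,0,0],1]]'
python3 -c "
from h import *
p=snap('w14')
im=cv2.imread('pics/w14.png');cv2.imwrite('pics/w14c.png',cv2.resize(im[150:400,180:450],None,fx=2.4,fy=2.4,interpolation=3))
go(.631,.2742,.161,0)"
```

```text
time_s: 33.72
position: [0.6324, 0.2757, 0.1836]
tcp_rot: [[0.003, 1.0, 0.002], [1.0, -0.003, 0.001], [0.001, 0.002, -1.0]]
force: [-0.3, -0.6, 0.0]
opening: 0.191
shift [-1.6 -1.3 22.5] turn [ 0.1 -0.  -0.2] now [0.6323 0.2758 0.1835] yaw -0.2
```

```bash
python3 -m jog '[[[-1.4,-1.2,3],[0,0,0],1],[[-1.4,-1.2,7],[0,0,0],1],[[-1.4,-1.2,11],[0,0,0],1],[[-1.4,-1.2,14],[0,0,0],1],[[-1.4,-1.2,17],[0,0,0],1],[[-1.4,-1.2,19],[0,0,0],1],[[-1.4,-1.2,20],[0,0,0],1],[[-1.4,-1.2,20],[0,0,0],1],[[-1.4,-1.2,20],[0,0,0],1]]'
python3 -m jog '[[[0,0,1],[0,0,0],1],[[0,0,1],[0,0,0],1],[[0,0,1],[0,0,0],1]]'
```

```text
time_s: 34.52
position: [0.6304, 0.2744, 0.1623]
tcp_rot: [[0.003, 1.0, 0.0], [1.0, -0.003, 0.0], [0.0, 0.0, -1.0]]
force: [0.1, -1.0, -0.6]
opening: 0.198
time_s: 34.77
position: [0.6304, 0.2744, 0.1614]
tcp_rot: [[0.003, 1.0, 0.0], [1.0, -0.003, 0.0], [0.0, 0.0, -1.0]]
force: [0.7, -0.9, -0.3]
opening: 0.197
```

The plug is 5 mm into the mouth with no contact force, so it has entered. I'll seat it in small steps.

```bash
python3 -m jog '[[[0,0,0.8],[0,0,0],1],[[0,0,0.8],[0,0,0],1],[[0,0,0.8],[0,0,0],1]]';python3 -m jog '[[[0,0,0.6],[0,0,0],1],[[0,0,0.6],[0,0,0],1],[[0,0,0.6],[0,0,0],1]]'
```

```text
time_s: 35.02
position: [0.6303, 0.2744, 0.1605]
tcp_rot: [[0.003, 1.0, -0.0], [1.0, -0.003, -0.0], [-0.0, -0.0, -1.0]]
force: [-0.4, 0.4, -0.8]
opening: 0.197
time_s: 35.27
position: [0.6304, 0.2744, 0.1603]
tcp_rot: [[0.003, 1.0, 0.0], [1.0, -0.003, 0.0], [0.0, 0.0, -1.0]]
force: [-0.8, -0.2, 1.1]
opening: 0.2
```

```bash
python3 -m jog '[[[0,0,0],[0,0,0],0],[[0,0,0],[0,0,0],0],[[0,0,0],[0,0,0],0],[[0,0,0],[0,0,0],0],[[0,0,0],[0,0,0],0],[[0,0,-5],[0,0,0],0],[[0,0,-30],[0,0,0],0],[[0,0,-60],[0,0,0],0],[[0,0,-90],[0,0,0],0],[[-20,0,-110],[0,0,0],0],[[-60,0,-110],[0,0,0],0],[[-60,0,-110],[0,0,0],0]]'
python3 -m jog '[[[-60,0,0],[0,0,0],0],[[-60,0,0],[0,0,0],0],[[-60,0,0],[0,0,0],0],[[-60,0,0],[0,0,0],0],[[-60,0,0],[0,0,0],0]]'
python3 - <<'E'
from h import *
p=snap('w15');snap('s15','scene');snap('t15','top');print(p[0],to_wrist((.6305,.274,.187),p),to_wrist((.6305,.274,.157),p))
w=cv2.imread('pics/w15.png')[:300];s=cv2.imread('pics/s15.png')[140:300,330:530];t=cv2.imread('pics/t15.png')[170:310,90:470]
a=cv2.resize(w,(480,225),interpolation=3)
b=cv2.resize(s,(760-480,225),interpolation=3)
cv2.imwrite('pics/fin.png',np.vstack([np.hstack([a,b]),cv2.resize(t,(760,280),interpolation=3)]))
E
```

```text
time_s: 36.27
position: [0.6316, 0.2089, 0.2727]
tcp_rot: [[0.007, 1.0, 0.004], [1.0, -0.007, -0.004], [-0.004, 0.004, -1.0]]
force: [-0.6, -0.1, -0.6]
opening: 0.976
time_s: 36.68
position: [0.6299, 0.1549, 0.27]
tcp_rot: [[0.003, 1.0, -0.0], [1.0, -0.003, 0.001], [0.001, -0.0, -1.0]]
force: [-0.3, 1.2, 0.3]
opening: 0.995
[0.62993348 0.15485519 0.26996538] [314.37793654  71.26274322] [314.43879261  79.61482703]
```

View pics/fin.png

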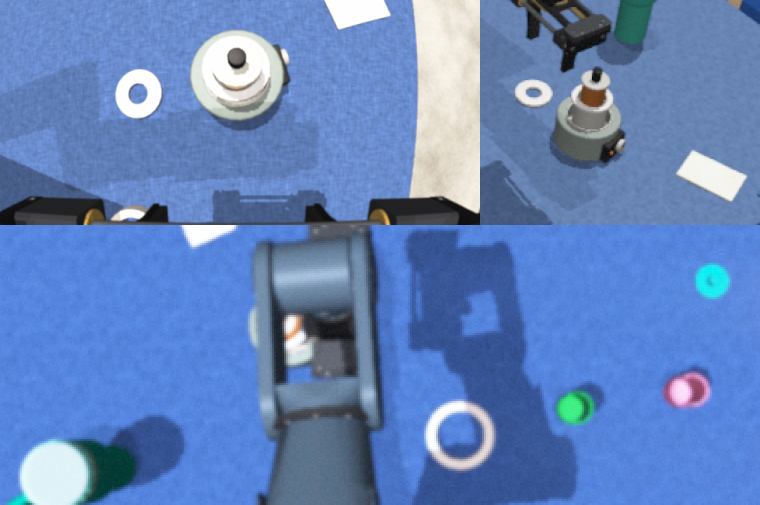

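The final view shows the can in the well, the ring level on its rim, and the jar upright with the lid seated. The knob is at (236,57) in the upper-left view, and the bystanders are in place. Handing in.

```bash
python3 -c "
from rig import bot
print(bot.hand_in())"
```

```text
the job is handed in; nothing more can be done
None
```

The glue pot is set up in the order asked and handed in at about 37 s. The can stands in the warmer's well, the larger-hole ring lies on its rim, the amber jar stands through the ring on the can's floor, and the lid is on the jar.

- **Final pictures:** they show the stack upright, with the ring level and the lid seated, and the open gripper well clear of it. The tumbler, the tape roll and the small-hole ring look undisturbed. The yellow bottle was outside the final crops, but the arm never went near it.
- **Placement:** the can, ring and jar mouth each appeared within about 1–2 mm of where I predicted. I judged the lid by eye and by touch: the plug entered the jar mouth freely and first met resistance at its expected seating height.
- **Forces:** at the end of each move the wrist read no more than about 6 N. I did not log the force during moves.
- **Disagreement:** early on, the overhead and wrist cameras differed by 4–6 mm sideways. I went by the wrist camera, and the grasps confirmed it.

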